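# Load the sample feeder

## Robot

A 7-joint arm with a two-finger parallel gripper is mounted at the origin on the work surface. World frame = base frame: x ahead of the robot, y to its left, z up, the work surface at z = 0. Lengths are in m, angles in rad, forces in N, time in s.
With the tool pointing down it reaches from about 0.425 to 0.925 m from the base axis. Payload 6.8 kg.
Tool frame: the origin (TCP) lies at the very end of the fingers, on their centre line; the grasp point (between the pads) lies 19 mm behind it; z points along the fingers, y is the line along which they close (so a half turn about z gives the same grasp; the last joint's range is limited). The gripper opens to 85 mm and grips with 20 to 120 N. Pads are 22 mm wide; open, the fingers measure 114 mm over their backs; the gripper's body (76 mm by 85 mm) begins 54 mm behind the grasp point. The pads swing forward as they close: fully open they stand 13 mm farther back than shut.
Start: joints at [-1.413, 0.477, 0.022, 1.555, -0.011, 1.109, -0.083], TCP at [0.177, 0.651, 0.231] pointing down, gripper open.
Joint ranges: [-2.96, 2.96], [-0.34, 2.1], [-1.41, 1.46], [0.24, 2.44], [-1.37, 4.51], [0.17, 1.92], [-2.96, 2.96]. Speed limits (rad/s): [2.39, 2.39, 3.14, 3.14, 3.14, 3.14, 3.14].

## Interface

Orientations are given as [roll, pitch, yaw] about the fixed x, y, z axes, in that order (R = Rz(yaw) Ry(pitch) Rx(roll)).
In Python, from workcell import arm gives the robot as it stands. The module is installed in compiled form; this text tells all that it offers.
- The arm moves only by the tool carry_out, never from a script. Its argument "increments" is text: rows parted by semicolons, each of 7 numbers parted by spaces: the shift along the tool's x, y, z in cm, then the turn, a rotation vector about the tool's x, y, z in rad, then the opening in per cent of the stroke, from 0 (shut) to 100 (fully open). A call has 1 to 20 rows; each row shifts and turns the commanded pose from where the row before left it, along the tool's axes as they then stand; what a row does not reach is not made up. A row lasts 1/8 s, in which the tool goes at most 62.5 mm and 10.7 degrees, less where a joint would pass 70% of its speed; a pose out of reach is approached as far as the arm can. A call with a gripper value outside its range is refused whole. The fingers move at their own pace and stop on an object; "squeeze" is the grip in N (left out, the last holds). Time passes only in rows, so rows that do not move let the fingers close. It gives the time, the measured TCP pose, the force, the opening and the grip force at its end, in the units of the state.
- arm.get_state(): the state, without advancing time (a new reading comes with each control period).
- arm.grab_frame(name): name is "scene" or "top" or "wrist"; returns a dict with "frame" (400x640x3 uint8, blue, green, red), "mtx" (3x3 intrinsics, pixels), "origin" and "attitude" of the camera in the world; the wrist camera has in their place "mount" (4x4, takes a point from camera to tool coordinates, whose origin is the TCP and whose axes are the flange's). Camera axes: x right, y up, looking along -z (the intrinsics and any distortion apply to the point x, -y, -z); pixel columns grow to the right and rows downward; lengths in m; the calibration is good to about 2 mm. The wrist camera is an equidistant fisheye: a pixel r from the principal point sees the ray r / f radians off the axis. A picture is of the moment at which its call begins: read the wrist's pose just before it. There is no depth.
- arm.finish_job(): hands the job in; it is judged then, once.
Trained networks look in a picture, given as the dict that the camera call returned (one of the last four; its "shot" number tells which), for a name from the list of things; names that differ only in an ending like _2 or _b are one class to them, and where a whole thing is asked for, a point or a joint stands for the part that bears it (a point fixed in the world has none). Each returns a list of dicts, best first, with "score" (0 to 1); they miss things now and then, are a little off and sometimes report something else, mostly with a low value. They report only what shows in the picture. A call takes as long as a camera call. They do not tell look-alikes from the thing itself.
- arm.regions_of(picture, name): "mask" (400x640 bool, what is visible of it) and "at" ([column, row] in pixels, amid what is visible of it).
- arm.tip_of(picture, name): "at" ([column, row] in pixels: a listed point, or the origin of a listed thing).
The state is a dict: "t": time; "joint_pos": joint angles; "qd": joint speeds; "joint_efforts": joint torques, N m; "position": TCP position; "tool_rot": TCP orientation; "force": force on the tool from outside, world axes, zero at the start; "torque": the same for the moment, N m; "finger_gap": finger opening in m; "finger_force": force on a finger pad.
Only numpy, scipy, OpenCV 4.12 (cv2) and the standard library are available. Lean on these libraries where they do the work, as an engineer would, in place of code of your own. Each camera call takes 0.05 s, during which the arm holds its last target. There are 200 camera calls.

## Task

On the bench feeder, slide the whole row of four vial carriers along the track as one train until the front one is fully home against the grey end block, pushing only on the rearmost carrier and never touching the other three with the fingers. Then press the round button on top of the end block all the way down, let it come back up, and move clear. Nothing may be lifted or tipped, the button must not be pressed before the row is home, and the empty carrier, bottle, meter and marker around the feeder stay where they are.

Things in the scene. Friction and masses are not known exactly. Their poses are not given: they have to be found in the camera images.
- feeder: fixed sample feeder: open-topped aluminium track with a grey end block. Origin: on the bench (z = 0), on the track's centre line; x points along the track to the end block, z up. Track floor 8 mm above the bench, x = -170 (open rear end) to +115 mm; side guides 39 mm apart inside, 49 mm outside, tops 20 mm above the bench. End block x = +115 to +175 mm, 80 mm wide, 50 mm tall.
- stop (a point): end stop: middle of the foot of the end block's face, at feeder x = +115 mm on the track floor. With the row home the carriers' origins stand 18, 54, 90 and 126 mm before it, on the centre line. The row starts 45 to 105 mm short of this, its members less than 1 mm apart; it slides with a few newtons.
- c1: front carrier: grey plastic block 36 x 36 mm, 34 mm tall, about 110 g, with a white-capped vial (27 mm diameter) on top, 52 mm tall in all. Origin: centre of its underside; x points along the track to the end block, z up. First in the row, nearest the end block.
- c2: second carrier: grey plastic block 36 x 36 mm, 34 mm tall, about 110 g, with a white-capped vial (27 mm diameter) on top, 52 mm tall in all. Origin: centre of its underside; x points along the track to the end block, z up. 
- c3: third carrier: grey plastic block 36 x 36 mm, 34 mm tall, about 110 g, with a white-capped vial (27 mm diameter) on top, 52 mm tall in all. Origin: centre of its underside; x points along the track to the end block, z up. 
- c4: rearmost carrier: grey plastic block 36 x 36 mm, 34 mm tall, about 110 g, with a white-capped vial (27 mm diameter) on top, 52 mm tall in all. Origin: centre of its underside; x points along the track to the end block, z up. Last in the row, the one to push, on its rear (-x) face, clear of the guides from 20 to 42 mm above the bench.
- ready (a joint): travel of the push button on the end block, in m: 0 up, 0.006 fully down (about 5 N, springs back)
- ready_top (a point): centre of the top face of the button: white, 28 mm diameter, in a black collar on top of the end block, on the track's centre line at feeder x = +145 mm; it is pressed straight down
- spare: bystander: loose empty grey carrier with a dark round hole in place of the vial (36 x 36 x 34 mm), standing on the bench beside the track on its +y side. Origin: centre of its underside
- bottle: bystander: loose amber bottle with white cap, 60 mm diameter, 140 mm tall, standing on the track's -y side. Origin: centre of its underside
- meter: bystander: loose blue hand-held meter lying flat, 130 x 66 x 28 mm, on the track's -y side. Origin: centre of its underside, x along its length
- marker: bystander: loose white marker pen with black cap lying flat, 135 mm long, 16 mm thick, on the track's +y side. Origin: its underside, near the middle, x along its length
Mind the look-alikes: they are no part of the job. What is shaped like the c4 but yellow is not meant.

How it is judged:
On the way, in this order (a step that is already met when the one before it is completed fails the run):
1. the whole row is home against the end block (x of c1 in the frame of feeder between 0.094 and 0.1 m and x of c2 in the frame of feeder between 0.058 and 0.064 m and x of c3 in the frame of feeder between 0.022 and 0.028 m and x of c4 in the frame of feeder between -0.014 and -0.008 m), for 0.2 s.
2. the button is pressed all the way down (value of joint ready above 0.0045 m), for 0.05 s.
At the end, for the whole second after the job is handed in: Each carrier is within 3 mm of its home place along the track and 4 mm of its centre line, upright, seated on the track floor and at rest; the button was pressed (at least 4.5 of 6 mm) after the row was home and is up again (all of step 1 and y of c1 in the frame of feeder between -0.004 and 0.004 m and angle between each of c1, c2, c3, c4's own z axis and vertical below 0.06 rad and height (world z) of each of c1, c2, c3, c4 below 0.0105 m and linear speed of each of c1, c2, c3, c4 below 0.01 m/s and y of c2 in the frame of feeder between -0.004 and 0.004 m and y of c3 in the frame of feeder between -0.004 and 0.004 m and y of c4 in the frame of feeder between -0.004 and 0.004 m and value of joint ready below 0.0015 m); the robot touches nothing.
It fails at once if the fingers touch one of the three front carriers (contact force between the fingers and c1 above 1 N or contact force between the fingers and c2 above 1 N or contact force between the fingers and c3 above 1 N).
It fails at once if a carrier is lifted more than 8 mm off the track floor or tipped (height (world z) of any of c1, c2, c3, c4 above 0.016 m or angle between any of c1, c2, c3, c4's own z axis and vertical above 0.25 rad).
It fails at once if the button is pressed before the row is home (value of joint ready above 0.003 m and not (x of c1 in the frame of feeder between 0.094 and 0.1 m and x of c2 in the frame of feeder between 0.058 and 0.064 m and x of c3 in the frame of feeder between 0.022 and 0.028 m and x of c4 in the frame of feeder between -0.014 and -0.008 m)).
It fails at once if a bystander is moved more than 15 mm (distance of any of spare, bottle, meter, marker from where it was at the start of the episode above 0.015 m).
It also fails if it takes over 38 s, if anything falls off the work surface, if the arm or the gripper's body presses on something with over 40 N, if the wrist force passes 120 N, or if a joint passes its speed limit or range.

## Working session

There is one attempt and no reset: what is moved stays moved. The work goes in short steps, Python scripts to look and compute and a tool call to move; the robot and the scene stay as the last step left them, time stands still between calls to the robot, and variables do not carry over. Pictures are saved under pics/ and viewed, at most 10 in all, crops included, and the job is handed in when it is done.

Besides the shell and the picture viewer there is one more tool, called after "Request:" in YAML: its name, and indented under it one key for each argument. carry_out: Moves the arm, as the interface text tells. Its arguments: {"type":"object","properties":{"increments":{"type":"string"},"squeeze":{"type":"number"}},"required":["increments"]}

```bash
mkdir -p pics; cat > h.py <<'E'
import numpy as np, cv2
from workcell import arm
from scipy.spatial.transform import Rotation as R
def att(p):
    a=np.array(p["attitude"]); return a if a.shape==(3,3) else R.from_euler('xyz',a).as_matrix()
def px2w(p,uv,z):
    K=np.array(p["mtx"]); d=np.linalg.inv(K)@[uv[0],uv[1],1]; d=att(p)@(d*[1,-1,-1]); o=np.array(p["origin"])
    return o+d*(z-o[2])/d[2]
def w2px(p,X):
    c=att(p).T@(np.array(X)-p["origin"]); c=c*[1,-1,-1]; u=np.array(p["mtx"])@c; return u[:2]/u[2]
E
python3 - <<'E'
from h import *
s=arm.get_state(); print(s)
for n in("top","scene"):
    p=arm.grab_frame(n); cv2.imwrite(f"pics/{n}1.png",p["frame"]); print(n,p["mtx"],p["origin"],p["attitude"])
    for k in("stop","ready_top","c1","c4","spare","feeder","bottle","meter","marker"):
        for d in arm.tip_of(p,k)[:5]: print(k,np.round(d["at"]),round(d["score"],2), np.round(px2w(p,d["at"],{"ready_top":.055,"stop":.008,"c1":.008,"c4":.008}.get(k,0)),3))
E
```

```text
{'t': 0.0, 'joint_pos': array([-1.41307628,  0.47780188,  0.02233879,  1.55649369, -0.01147459,
        1.10933611, -0.08310916]), 'qd': array([-2.31810607e-05,  8.65198222e-04, -2.51132374e-04,  1.19364599e-03,
       -2.45165580e-04, -2.07004801e-03, -1.29442978e-04]), 'joint_efforts': array([ 3.79850690e-04, -5.96452904e+01,  1.60761449e+00, -2.81203204e+01,
        1.23296547e-02,  9.27670626e-03, -1.42971876e-05]), 'position': array([0.17718237, 0.65068084, 0.23030671]), 'tool_rot': array([-3.13968903e+00,  1.65375134e-04,  2.87579695e+00]), 'force': array([ 0.29376921, -0.31970772, -0.46658811]), 'torque': array([-0.00119269,  0.00160984,  0.03095562]), 'finger_force': 0.0, 'finger_gap': 0.08567016926764073}
top [[390.875328     0.         314.97071781]
 [  0.         390.875328   205.9877868 ]
 [  0.           0.           1.        ]] [ 0.45671752 -0.02461528  0.86522869] [ 0.16515049 -0.04213071 -1.59488717]
stop [277. 240.] 0.63 [0.524 0.022 0.008]
ready_top [259. 241.] 0.67 [0.521 0.055 0.055]
c1 [348. 280.] 0.86 [ 0.434 -0.132  0.008]
c1 [368. 221.] 0.73 [ 0.562 -0.182  0
[... 922 characters left out ...]
33. 176.] 0.85 [ 0.441 -0.129  0.008]
c1 [302. 200.] 0.84 [ 0.563 -0.136  0.008]
c1 [327. 206.] 0.74 [ 0.547 -0.07   0.008]
c1 [243. 171.] 0.74 [ 0.564 -0.338  0.008]
c1 [317. 201.] 0.54 [ 0.545 -0.102  0.008]
c4 [333. 176.] 0.85 [ 0.441 -0.129  0.008]
c4 [302. 200.] 0.84 [ 0.563 -0.136  0.008]
c4 [327. 206.] 0.74 [ 0.547 -0.07   0.008]
c4 [243. 171.] 0.74 [ 0.564 -0.338  0.008]
c4 [317. 201.] 0.54 [ 0.545 -0.102  0.008]
spare [370. 191.] 0.56 [ 0.427 -0.023  0.   ]
feeder [321. 206.] 0.67 [ 0.546 -0.089 -0.   ]
bottle [324. 254.] 0.88 [0.671 0.014 0.   ]
meter [226. 226.] 0.92 [ 0.737 -0.226  0.   ]
meter [320. 207.] 0.37 [ 0.552 -0.087  0.   ]
marker [291. 162.] 0.56 [ 0.448 -0.266  0.   ]
```

View pics/top1.png

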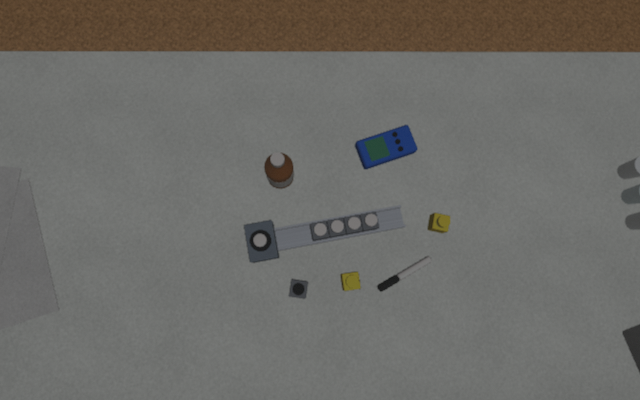

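View pics/scene1.png

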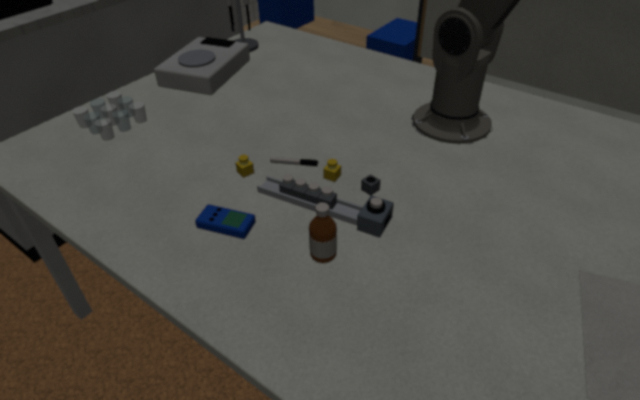

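The top view shows the four-vial row at (320,231), (337,227), (354,223) and (371,220), with the end block at (261,241) and its button at (260,240). The candidates for c4 are the grey rear carrier with a white cap at (371,220), the yellow look-alikes at (440,222) and (351,281), and the empty spare at (298,288). I choose (371,220), which is grey and rearmost on the track. The scene view agrees.

```bash
python3 - <<'E'
from h import *
p=arm.grab_frame("top"); f=p["frame"]
c=f[190:270,235:455]; cv2.imwrite("pics/crop.png",cv2.resize(c,None,fx=3.6,fy=3.6,interpolation=cv2.INTER_CUBIC))
g=cv2.cvtColor(f,cv2.COLOR_BGR2GRAY)
P=[]
for (u,v),z in (((320,231),.06),((337,227),.06),((354,223),.06),((371,220),.06),((260,240),.056)):
    w=g[v-9:v+10,u-9:u+10].astype(float); t=w.copy(); m=(t>t.max()*.75).astype(np.uint8)
    n,l,s,ce=cv2.connectedComponentsWithStats(m); k=l[9,9]; a=ce[k]+[u-9,v-9]
    X=px2w(p,a,z); P.append(X); print(np.round(a,1),s[k][4],np.round(X,4))
P=np.array(P); print(np.linalg.norm(np.diff(P,axis=0),axis=1), np.degrees(np.arctan2(*(P[0]-P[3])[[1,0]])),np.degrees(np.arctan2(*(P[4]-P[3])[[1,0]])))
for n in("c4","feeder"):
  for r in arm.regions_of(p,n)[:6]:
    ys,xs=np.nonzero(r["mask"]); 
    q=cv2.minAreaRect(np.c_[xs,ys].astype(np.float32)); print(n,np.round(r["at"]),r["score"],q)
E
```

```text
[319.9 228.9] 130 [ 0.5418 -0.0708  0.06  ]
[337.  225.8] 129 [ 0.5477 -0.1066  0.06  ]
[354.  222.7] 128 [ 0.5535 -0.1424  0.06  ]
[373.5 219.3] 186 [ 0.56   -0.1836  0.06  ]
[259.5 239.8] 127 [0.5223 0.0539 0.056 ]
[0.0362907  0.03620287 0.04173964 0.24051452] 99.13757779511863 99.01460223437563
c4 [368. 222.] 0.77 ((368.7567443847656, 220.5405731201172), (17.75509262084961, 16.439897537231445), 80.53767395019531)
c4 [350. 280.] 0.74 ((349.6199645996094, 279.84002685546875), (18.52619743347168, 18.526199340820312), 81.8698959350586)
c4 [351. 224.] 0.64 ((351.810791015625, 224.36489868164062), (18.741485595703125, 18.577085494995117), 80.53767395019531)
c4 [336. 227.] 0.62 ((335.5880126953125, 226.98399353027344), (17.709659576416016, 17.083560943603516), 79.69515228271484)
c4 [438. 224.] 0.61 ((437.94122314453125, 222.23532104492188), (21.3431339263916, 19.402849197387695), 14.03624439239502)
c4 [317. 230.] 0.56 ((318.5400085449219, 229.27996826171875), (17.677669525146484, 16.82914161682129), 81.8698959350586)
feeder [284. 232.] 0.76 ((324.0699462890625, 231.489990234375), (39.1737174987793, 159.24044799804688), 81.8698959350586)
feeder [317. 230.] 0.3 ((318.5, 230.00001525878906), (17.5906925201416, 17.426292419433594), 80.53767395019531)
```

View pics/crop.png

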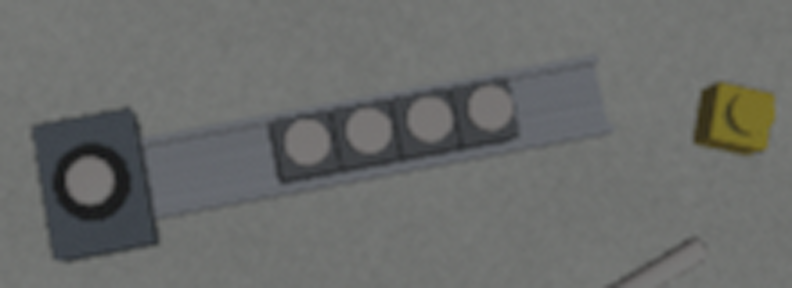

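Request:
carry_out:
  increments: "0 0 0 0 0 -0.1 0; 0 -6 0 0 0 -0.1 0; 0 -6 0 0 0 -0.1 0; 0 -6 0 0 0 -0.1 0"

```text
t: 1.65
position: [0.165, 0.4706, 0.2312]
tool_rot: [3.141, 0.0, -3.003]
force: [1.1, 0.2, 0.6]
finger_gap: 0.0122
finger_force: 0.0
```

The crop confirms it: grey, white-capped c4 is last in the row at (490,108) in the crop, and the look-alike behind the track is yellow at (738,117). The row's direction is 99.1° in the world frame and the travel needed is about 78 mm.

Request:
carry_out:
  increments: "-5.7 0 0 0 0 -0.02 0;-5.7 0 0 0 0 0 0;-5.7 0 0 0 0 0 0;-5.7 0 0 0 0 0 0;-5.5 -3 0 0 0 0 0;0 -5.6 0 0 0 0 0;0 -5.6 0 0 0 0 0;0 -5.6 0 0 0 0 0;0 -5.6 0 0 0 0 0;0 -5.6 0 0 0 0 0;0 -5.6 0 0 0 0 0;0 -5.6 0 0 0 0 0;0 -5.6 0 0 0 0 0;0 -5.6 0 0 0 0 0;0 -5.6 0 0 0 0 0;0 -5.6 0 0 0 0 0;0 -5.6 0 0 0 0 0;0 -5.9 0 0 0 0 0;0 0 0 0 0 0 0"

```text
t: 4.03
position: [0.561, -0.2435, 0.2316]
tool_rot: [-3.138, -0.0, -2.996]
force: [-0.1, -0.2, -0.4]
finger_gap: 0.0
finger_force: 0.0
```

Request:
carry_out:
  increments: "-0.9 0 0 0 0 -0.013 0;0 0 5.5 0 0 0 0;0 0 5.5 0 0 0 0;0 0 0 0 0 0 0"

```text
t: 4.53
position: [0.5688, -0.2321, 0.1175]
tool_rot: [3.137, -0.007, -2.971]
force: [0.3, 0.2, 0.4]
finger_gap: 0.0004
finger_force: 0.0
```

```bash
python3 - <<'E'
from h import *
s=arm.get_state(); print(s["position"],s["tool_rot"])
w=arm.grab_frame("wrist"); cv2.imwrite("pics/w1.png",w["frame"]); print(w["mtx"],w["mount"])
p=arm.grab_frame("top"); cv2.imwrite("pics/crop2.png",cv2.resize(p["frame"][180:280,235:455],None,fx=3.6,fy=3.6,interpolation=cv2.INTER_CUBIC))
E
```

```text
[ 0.56878095 -0.23209248  0.11751666] [ 3.13664253 -0.00741348 -2.97062475]
[[309.70691629   0.         318.221936  ]
 [  0.         309.70691629 201.82731157]
 [  0.           0.           1.        ]] [[ 7.32180223e-04  9.58362691e-01  2.85552825e-01  7.32091155e-02]
 [ 9.99999469e-01 -9.08677254e-04  4.85593319e-04 -7.12900654e-05]
 [ 7.24849876e-04  2.85552318e-01 -9.58362848e-01 -1.42385367e-01]
 [ 0.00000000e+00  0.00000000e+00  0.00000000e+00  1.00000000e+00]]
```

View pics/w1.png

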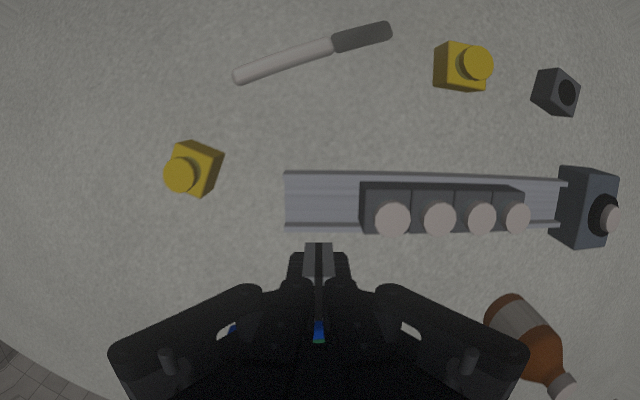

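View pics/crop2.png

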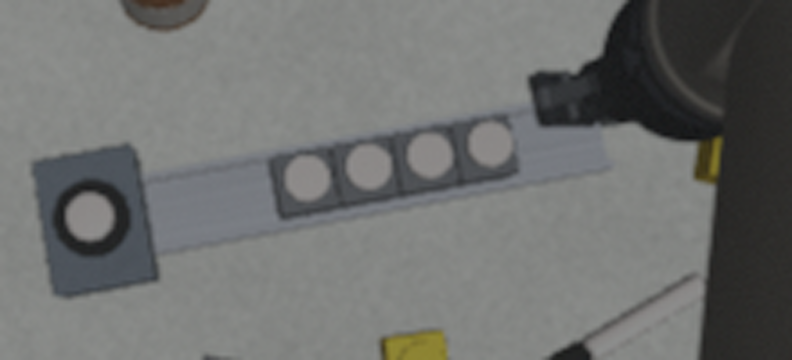

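The wrist view shows the fingertips at (318,248), the track from (285,200) to (560,205), c4's cap at (392,219) and c4's rear face at column 360. The top view shows the tool (550,100) behind the row and clear of c4 (490,145).

```bash
cat >> h.py <<'E'
def wpx2w(w,s,uv,z):
    K=np.array(w["mtx"]); x=(np.array(uv)-K[:2,2])/K[0,0]; r=np.hypot(*x)
    c=np.array([np.sin(r)*x[0]/r,-np.sin(r)*x[1]/r,-np.cos(r)]); M=np.array(w["mount"]); T=R.from_euler('xyz',s["tool_rot"]).as_matrix()
    o=s["position"]+T@M[:3,3]; d=T@M[:3,:3]@c; return o+d*(z-o[2])/d[2]
E
python3 - <<'E'
from h import *
s=arm.get_state(); print(s["position"],s["tool_rot"],s["qd"].max())
w=arm.grab_frame("wrist")
for n,uv,z in(("guideA rear",(285,171),.02),("guideB rear",(285,231),.02),("guideA front",(566,179),.02),("c4 cap",(392,219),.06),("c3cap",(440,219),.06),("c2",(482,219),.06),("c1",(518,219),.06),("c4 rear top L",(360,184),.042),("c4 rear top R",(361,234),.042)):
    X=wpx2w(w,s,uv,z); d=np.array([-.1585,.9873]); q=X[:2]-[.5453,-.0893]; print(n,np.round(X,4),"feeder",np.round([q@d*1e3,(d[0]*q[1]-d[1]*q[0])*1e3],1))
q=s["position"][:2]-[.5453,-.0893];print("tcp",q@d,d[0]*q[1]-d[1]*q[0])
E
```

```text
[ 0.57216259 -0.23478714  0.12251487] [ 3.14154739e+00  9.32449272e-04 -2.97226702e+00] 0.01905193484315944
guideA rear [ 0.551  -0.2658  0.02  ] feeder [-175.2   22.3]
guideB rear [ 0.6025 -0.2586  0.02  ] feeder [-176.2  -29.7]
guideA front [0.5043 0.0135 0.02  ] feeder [108.   24.2]
c4 cap [ 0.564  -0.1827  0.06  ] feeder [-95.2  -3.6]
c3cap [ 0.5581 -0.1457  0.06  ] feeder [-57.7  -3.7]
c2 [ 0.5524 -0.1091  0.06  ] feeder [-20.7  -3.9]
c1 [ 0.547  -0.0727  0.06  ] feeder [16.1 -4.3]
c4 rear top L [ 0.5467 -0.2078  0.042 ] feeder [-117.2   17.4]
c4 rear top R [ 0.5858 -0.1986  0.042 ] feeder [-114.4  -22.7]
tcp -0.14789717619515466 -0.0034617248764570348
```

Request:
carry_out:
  increments: "0.35 0 0 0 0 0.01 0;0 0 3.2 0 0 0 0;0 0 3.2 0 0 0 0;0 0 3 0 0 0 0;0 0 0 0 0 0 0;0 0 0 0 0 0 0;0 0 0 0 0 0 0"

```text
t: 5.55
position: [0.5687, -0.237, 0.0292]
tool_rot: [-3.14, 0.003, -2.985]
force: [-0.2, 0.5, 0.5]
finger_gap: 0.0003
finger_force: 0.0
```

Request:
carry_out:
  increments: "0 1 0.3 0 0 0 0;0 0.5 0 0 0 0 0;0 0.5 0 0 0 0 0;0 0.5 0 0 0 0 0;0 0.5 0 0 0 0 0;0 0.5 0 0 0 0 0;0 0.5 0 0 0 0 0;0 0.5 0 0 0 0 0;0 0.5 0 0 0 0 0;0 0.5 0 0 0 0 0"

```text
t: 6.8
position: [0.5589, -0.1819, 0.0243]
tool_rot: [-3.142, 0.0, -2.984]
force: [0.2, -2.6, -1.0]
finger_gap: -0.0003
finger_force: 1.4
```

```bash
cat > look.py <<'E'
from h import *
s=arm.get_state(); d=np.array([-.1585,.9873]); q=s["position"][:2]-[.5453,-.0893];print("tcp",q@d,d[0]*q[1]-d[1]*q[0],s["position"][2],s["force"])
p=arm.grab_frame("top"); g=cv2.cvtColor(p["frame"],cv2.COLOR_BGR2GRAY); o=p["frame"][190:260,235:415]
import sys; cv2.imwrite(sys.argv[1],cv2.resize(o,None,fx=4,fy=4,interpolation=cv2.INTER_CUBIC))
c=cv2.HoughCircles(cv2.resize(g[190:260,235:415],None,fx=6,fy=6,interpolation=cv2.INTER_CUBIC),cv2.HOUGH_GRADIENT,1,60,param1=60,param2=18,minRadius=30,maxRadius=48)
if c is not None:
  for u,v,r in c[0]:
    X=px2w(p,((u+.5)/6-.5+235,(v+.5)/6-.5+190),.06)[:2]-[.5453,-.0893]; print(np.round([X@d*1e3,(d[0]*X[1]-d[1]*X[0])*1e3,r]))
E
python3 look.py pics/p1.png
```

```text
tcp -0.09356715054593415 0.0012672506741777338 0.02432663982601563 [ 0.23885164 -2.58224465 -0.96054854]
[144.   1.  41.]
[48. -0. 38.]
[12. -1. 37.]
[-25.   0.  38.]
```

Request:
carry_out:
  increments: "0 0.5 0 0 0 0 0;0 0.5 0 0 0 0 0;0 0.5 0 0 0 0 0;0 0.5 0 0 0 0 0;0 0.5 0 0 0 0 0;0 0.5 0 0 0 0 0;0 0.5 0 0 0 0 0;0 0.5 0 0 0 0 0;0 0.25 0 0 0 0 0;0 0.2 0 0 0 0 0;0 0 0 0 0 0 0;0 0 0 0 0 0 0"

```text
t: 8.35
position: [0.5519, -0.1379, 0.0242]
tool_rot: [3.141, -0.0, -2.984]
force: [-0.0, -1.5, 1.7]
finger_gap: 0.0002
finger_force: 0.6
```

```bash
python3 look.py pics/p2.png
```

```text
tcp -0.048984308589198035 0.0012063054761763982 0.024249160908827908 [-0.04578862 -1.47293811  1.70386871]
[144.   0.  41.]
[57. -0. 38.]
[20.  0. 38.]
[93. -1. 40.]
```

Request:
carry_out:
  increments: "0 0.15 0 0 0 0 0;0 0.15 0 0 0 0 0;0 0.1 0 0 0 0 0;0 0 0 0 0 0 0"

```text
t: 8.9
position: [0.5513, -0.1343, 0.0243]
tool_rot: [-3.141, 0.0, -2.984]
force: [0.7, -2.6, -0.2]
finger_gap: -0.0004
finger_force: 1.5
```

Request:
carry_out:
  increments: "0 0.1 0 0 0 0 0;0 0.1 0 0 0 0 0;0 0 0 0 0 0 0"

```text
t: 9.28
position: [0.5514, -0.1341, 0.0246]
tool_rot: [-3.139, 0.001, -2.986]
force: [1.5, -6.6, -0.3]
finger_gap: 0.0002
finger_force: 3.6
```

Request:
carry_out:
  increments: "0 0.2 0 0 0 0 0;0 0.1 0 0 0 0 0;0 0 0 0 0 0 0"

```text
t: 9.65
position: [0.5519, -0.1339, 0.0251]
tool_rot: [-3.136, 0.003, -2.988]
force: [3.0, -13.0, 0.2]
finger_gap: -0.0003
finger_force: 6.6
```

```bash
python3 look.py pics/p3.png
```

```text
tcp -0.045038385414130966 0.0005346666480820052 0.025112021064486133 [  2.97483084 -12.98841153   0.15889485]
[144.  -0.  41.]
[96. -1. 38.]
[60. -1. 39.]
[25. -0. 37.]
```

View pics/p3.png

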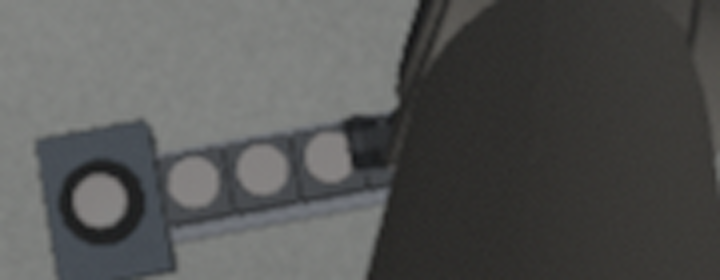

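The row sits tight against the end block, with caps at (194,182), (262,170) and (327,156). The white button is at (100,200). Now back off, lift, and go over the button.

Request:
carry_out:
  increments: "0 -1.5 0 0 0 0 0;0 -2 0 0 0 0 0;0 0 0 0 0 0 0;0 0 -4 0 0 0 0;0 0 -4 0 0 0 0;0 0 -3 0 0 0 0;0 0 0 0 0 0 0;0 5 0 0 0 0 0;0 5 0 0 0 0 0;0 5 0 0 0 0 0;0 5 0 0 0 0 0;0 1.7 0 0 0 0 0;0 0 0 0 0 0 0;0 0 0 0 0 0 0;0 0 0 0 0 0 0"

```text
t: 11.58
position: [0.5221, 0.0486, 0.1342]
tool_rot: [-3.141, -0.0, -2.987]
force: [0.3, 0.4, 0.6]
finger_gap: 0.0001
finger_force: 0.0
```

```bash
python3 - <<'E'
from h import *
s=arm.get_state(); d=np.array([-.1585,.9873]); q=s["position"][:2]-[.5453,-.0893];print("tcp",q@d,d[0]*q[1]-d[1]*q[0],s["position"][2],s["tool_rot"])
w=arm.grab_frame("wrist"); cv2.imwrite("pics/w2.png",w["frame"])
for r in arm.tip_of(w,"ready_top"): X=wpx2w(w,s,r["at"],.056); q=X[:2]-[.5453,-.0893]; print(r["at"],r["score"],X,q@d,d[0]*q[1]-d[1]*q[0])
E
```

```text
tcp 0.13979053961671525 0.0010112934946359675 0.13419400152321312 [-3.14100812e+00 -1.93925154e-04 -2.98724804e+00]
[323.2, 218.0] 0.57 [0.52678751 0.0528727  0.056     ] 0.14330133753953536 -0.004256987319816621
```

View pics/w2.png

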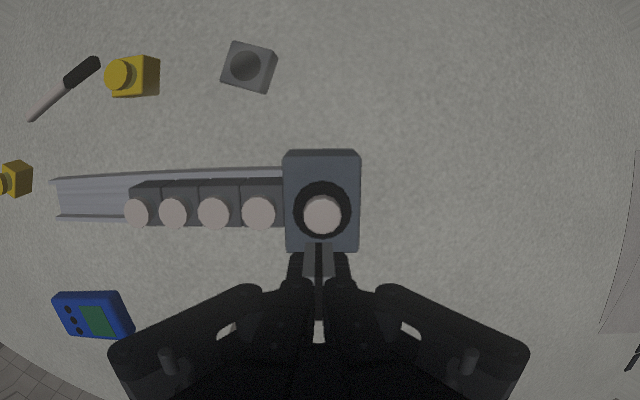

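The wrist view shows all four carriers against the block (columns 130 to 285) and the button at (322,214), about 4 mm ahead of the tips. The row is home, so I descend.

Request:
carry_out:
  increments: "-0.2 0.4 0 0 0 0 0;0 0 3.5 0 0 0 0;0 0 3 0 0 0 0;0 0 0.5 0 0 0 0;0 0 0 0 0 0 0;0 0 0.3 0 0 0 0;0 0 0 0 0 0 0"

```text
t: 12.55
position: [0.5238, 0.0551, 0.0653]
tool_rot: [3.139, 0.0, -2.985]
force: [-14.6, -0.1, 46.1]
finger_gap: -0.0004
finger_force: 23.3
```

Request:
carry_out:
  increments: "0 0 -0.3 0 0 0 0;0 0 0 0 0 0 0"

```text
t: 12.8
position: [0.5236, 0.0551, 0.0659]
tool_rot: [3.141, 0.001, -2.984]
force: [-5.1, 0.9, 17.5]
finger_gap: -0.0001
finger_force: 8.4
```

Request:
carry_out:
  increments: "0 0 -0.3 0 0 0 0;0 0 0 0 0 0 0"

```text
t: 13.05
position: [0.5236, 0.055, 0.0678]
tool_rot: [3.141, 0.001, -2.984]
force: [-1.6, 0.6, 2.8]
finger_gap: -0.0003
finger_force: 1.9
```

Request:
carry_out:
  increments: "0 0 -0.3 0 0 0 0;0 0 0 0 0 0 0"

```text
t: 13.3
position: [0.5236, 0.055, 0.0704]
tool_rot: [3.141, 0.0, -2.984]
force: [-0.4, 0.5, 2.0]
finger_gap: -0.0001
finger_force: 1.1
```

The force profile is a soft spring from about 0.072 m and a hard stop at 0.0655 m, so the button went its full 6 mm. Now move clear.

Request:
carry_out:
  increments: "0 0 -2 0 0 0 0;0 0 -5 0 0 0 0;0 0 -5 0 0 0 0;4 3 -3 0 0 0 0;4 4 0 0 0 0 0;0 5 0 0 0 0 0;0 5 0 0 0 0 0;0 0 0 0 0 0 0;0 0 0 0 0 0 0;0 0 0 0 0 0 0"

```text
t: 14.55
position: [0.418, 0.2085, 0.22]
tool_rot: [-3.141, -0.0, -2.987]
force: [0.5, 0.5, -0.3]
finger_gap: 0.0001
finger_force: 0.0
```

```bash
python3 look.py pics/p4.png; python3 -c "
from h import *
cv2.imwrite('pics/top2.png',cv2.resize(arm.grab_frame('top')['frame'][130:310,225:465],None,fx=3,fy=3))"
```

```text
tcp 0.31419445358813064 0.07845156828781354 0.220041601235874 [ 0.4972155   0.53628931 -0.34732078]
[144.   1.  41.]
[60. -1. 39.]
[96. -1. 37.]
[24. -1. 39.]
[-12.  -1.  36.]
```

View pics/top2.png

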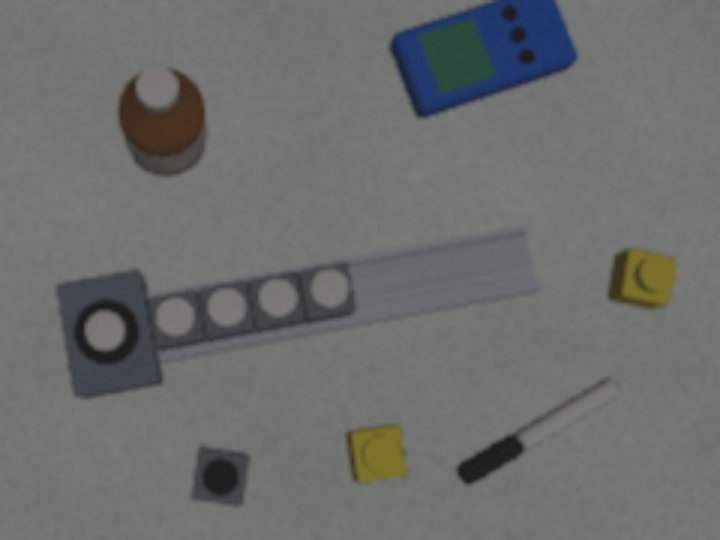

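The four carriers are home (caps from (177,317) to (329,289)), at 96, 60, 24 and -12 mm along the track. The button at (105,330) is free, and the bystanders are where they were.

```bash
python3 -c "
from workcell import arm
print(arm.finish_job())"
```

```text
the job is handed in; nothing more can be done
None
```

The row of four was pushed home by its rearmost carrier, the button was then pressed to its stop and released, and the arm was clear when I handed the job in at about 14.7 s; the hand-in returned no verdict.

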